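Line up the sharpening stones against the stop bar with the straightedge

TASK

Take the aluminium straightedge out of its tray by its rib and, with its long edge, push the five loose sharpening stones up to the stop bar, feeling for how far out and how askew the bar is set, and press the row home evenly with about 12 N for about a second so that the row bears on the bar on both sides of its middle at once and stands straight, every stone square against it; never load the bar with more than 20 N. Only the straightedge may touch the stones, not the gripper; then lay it flat back in its tray, let go, and leave the other things on the bench alone.

Things in the scene. Friction and masses are not known exactly. Their poses are not given: they have to be found in the camera images.
- stop: fixed base strip (240 mm, 14 tall) of the steel stop; it carries the stop bar, 300 (y) x 16 x 26 tall, clamped rigidly. Not in this pose, to be felt: the bar's front face stands 0 to 20 mm nearer the robot than this origin and is turned up to 0.05 rad either way about its middle. Origin: bench level, under the middle of the face if drawn back and square; x away from the robot, y along.
- tray: fixed shallow wooden tray for the straightedge, at the robot's left or right (a wooden file rack stands on the other side): outside 360 (x) x 92 (y) mm, inside 350 x 82 mm, floor 4 mm thick, rim 12 mm high over the bench. Origin: on the bench under its middle, z up; x runs along its length, roughly away from the robot.
- ruler: loose aluminium straightedge, 0.4 kg: a flat plate 320 (x) x 60 (y) x 8 (z) mm with an upright grip rib on top of its middle, 100 (x) x 14 (y) mm, whose top is 70 mm over the plate's underside. Both long edges are straight and alike. It starts lying in the tray. Origin: middle of the plate's underside; x along its length, z up.
- stone0: grey sharpening stone 0 of the row of five (0 at the robot's right, 4 at its left): loose block 36 (x) x 46 (y) x 22 (z) mm, 60 to 120 g, standing loose and a little askew in front of the stop bar. Origin: middle of its underside; x points towards the stop bar, y along the row, z up. Sliding all five along the bench takes about 2 to 7 N.
- stone1: grey sharpening stone 1 of the row of five (0 at the robot's right, 4 at its left): loose block 36 (x) x 46 (y) x 22 (z) mm, 60 to 120 g, standing loose and a little askew in front of the stop bar. Origin: middle of its underside; x points towards the stop bar, y along the row, z up. Sliding all five along the bench takes about 2 to 7 N.
- stone2: grey sharpening stone 2 of the row of five (0 at the robot's right, 4 at its left): loose block 36 (x) x 46 (y) x 22 (z) mm, 60 to 120 g, standing loose and a little askew in front of the stop bar. Origin: middle of its underside; x points towards the stop bar, y along the row, z up. Sliding all five along the bench takes about 2 to 7 N.
- stone3: grey sharpening stone 3 of the row of five (0 at the robot's right, 4 at its left): loose block 36 (x) x 46 (y) x 22 (z) mm, 60 to 120 g, standing loose and a little askew in front of the stop bar. Origin: middle of its underside; x points towards the stop bar, y along the row, z up. Sliding all five along the bench takes about 2 to 7 N.
- stone4: grey sharpening stone 4 of the row of five (0 at the robot's right, 4 at its left): loose block 36 (x) x 46 (y) x 22 (z) mm, 60 to 120 g, standing loose and a little askew in front of the stop bar. Origin: middle of its underside; x points towards the stop bar, y along the row, z up. Sliding all five along the bench takes about 2 to 7 N.
- slipstone: bystander: small upright round slip stone, 28 mm across and 50 mm tall, behind the stop bar; origin at its underside
- oilbottle: bystander: amber oil bottle, 48 mm across, 110 mm tall, beyond the stop bar; origin at its underside
- wheel: bystander: flat terracotta grinding wheel, 100 mm across, 22 mm thick, on the far part of the bench; origin at its underside
- bowl: bystander: brown bowl, 100 mm across, 45 mm tall, on the far part of the bench; origin at its underside
- jar: bystander: glass jar, 60 mm across, 80 mm tall, beyond the stop bar; origin at its underside
There are look-alikes about, which are no part of the job. Leave any green or pink look-alike of the stone0 alone. Leave any purple look-alike of the stone1 alone.

How it is judged (in metres and radians):
On the way, in this order (a step that is already met when the one before it is completed fails the run):
1. the straightedge is held by the gripper, clear of the tray (contact force between the fingers and ruler above 2 N and (horizontal distance between ruler and tray above 0.12 m or height (world z) of ruler above 0.03 m)), for 0.2 s.
2. with the held straightedge the row is pressed home: for 0.3 s it bears on the stop bar with over 3 N, on both sides of its middle at once, in a straight row (angle between each of stone0, stone1, stone2, stone3, stone4's own z axis and vertical below 0.05 rad and height (world z) of each of stone0, stone1, stone2, stone3, stone4 below 0.004 m and x of stone0 in the frame of stop between -0.05 and -0.009 m and x of stone0 in the frame of stone2 between -0.004 and 0.004 m and angle between the x axis of each of stone0, stone1, stone3, stone4 and the x axis of stone2, either way round below 0.05 rad and x of stone1 in the frame of stop between -0.05 and -0.009 m and x of stone1 in the frame of stone2 between -0.003 and 0.003 m and x of stone2 in the frame of stop between -0.05 and -0.009 m and x of stone3 in the frame of stop between -0.05 and -0.009 m and x of stone3 in the frame of stone2 between -0.003 and 0.003 m and x of stone4 in the frame of stop between -0.05 and -0.009 m and x of stone4 in the frame of stone2 between -0.004 and 0.004 m and contact force between stop and anything else above 3 N and contact force between the fingers and ruler above 2 N and (contact force between stop and stone0 above 0.3 N or contact force between stop and stone1 above 0.3 N) and (contact force between stop and stone3 above 0.3 N or contact force between stop and stone4 above 0.3 N) and (contact force between ruler and stone0 above 0.5 N or contact force between ruler and stone1 above 0.5 N or contact force between ruler and stone2 above 0.5 N or contact force between ruler and stone3 above 0.5 N or contact force between ruler and stone4 above 0.5 N)), for 0.3 s.
At the end, for the whole second after the job is handed in: The five stones stand flat at the stop in a straight row: to the middle one the next are within 3 mm and the end ones within 4 mm fore and aft, parallel within 0.05 rad; the straightedge lies flat, released, in the tray, within 20 mm lengthwise and 16 mm sideways of its middle; all at rest (angle between each of stone0, stone1, stone2, stone3, stone4, ruler's own z axis and vertical below 0.05 rad and height (world z) of each of stone0, stone1, stone2, stone3, stone4 below 0.004 m and x of stone0 in the frame of stop between -0.05 and -0.009 m and x of stone0 in the frame of stone2 between -0.004 and 0.004 m and angle between the x axis of each of stone0, stone1, stone3, stone4 and the x axis of stone2, either way round below 0.05 rad and x of stone1 in the frame of stop between -0.05 and -0.009 m and x of stone1 in the frame of stone2 between -0.003 and 0.003 m and x of stone2 in the frame of stop between -0.05 and -0.009 m and x of stone3 in the frame of stop between -0.05 and -0.009 m and x of stone3 in the frame of stone2 between -0.003 and 0.003 m and x of stone4 in the frame of stop between -0.05 and -0.009 m and x of stone4 in the frame of stone2 between -0.004 and 0.004 m and x of ruler in the frame of tray between -0.02 and 0.02 m and y of ruler in the frame of tray between -0.016 and 0.016 m and height (world z) of ruler below 0.008 m and linear speed of each of ruler, stone0, stone1, stone2, stone3, stone4 below 0.01 m/s); the robot touches nothing.
It fails at once if the stop bar is pushed with more than 20 N (contact force between stop and anything else above 20 N).
It fails at once if the gripper or the arm touches a stone (contact force between any of the fingers, the arm and stone0 above 0.5 N or contact force between any of the fingers, the arm and stone1 above 0.5 N or contact force between any of the fingers, the arm and stone2 above 0.5 N or contact force between any of the fingers, the arm and stone3 above 0.5 N or contact force between any of the fingers, the arm and stone4 above 0.5 N).
It fails at once if a stone is tipped (angle between any of stone0, stone1, stone2, stone3, stone4's own z axis and vertical above 0.35 rad).
It fails at once if a bystander is moved by more than 15 mm (distance of any of slipstone, oilbottle, wheel, bowl, jar from where it was at the start of the episode above 0.015 m).
It also fails if it takes over 72 s, if anything falls off the work surface, if the arm or the gripper's body presses on something with over 40 N, if the wrist force passes 120 N, or if a joint passes its speed limit or range.

ROBOT

A 6-joint arm with a two-finger parallel gripper is mounted at the origin on the work surface. World frame = base frame: x ahead of the robot, y to its left, z up, the work surface at z = 0. Lengths are in mm, angles in rad, forces in N, time in s.
With the tool pointing down it reaches from about 425 to 950 mm from the base axis. Payload 14.7 kg.
Tool frame: the origin (TCP) lies at the very end of the fingers, on their centre line; the grasp point (between the pads) lies 19 mm behind it (pinch_z is the distance from the TCP to the grasp point, in mm); z points along the fingers, y is the direction in which the jaws open and shut (so a half turn about z gives the same grasp; the last joint's range is limited). The gripper opens to 85 mm and grips with 20 to 120 N. Pads are 22 mm wide; open, the fingers measure 114 mm over their backs; the gripper's body (76 mm by 85 mm) begins 54 mm behind the grasp point. The pads swing forward as they close: fully open they stand 13 mm farther back than shut.
Start: joints at [1.08, 0.48, 1.596, -0, 1.065, -0.047], TCP at [279.069, 587.037, 208.097] pointing down, gripper open.
Joint ranges: [-2.75, 2.75], [-0.82, 2.05], [0.23, 2.67], [-1.56, 4.7], [0.09, 2.69], [-2.92, 2.92]. Speed limits (rad/s): [1.89, 1.89, 2.39, 3.01, 3.01, 3.01].

INTERFACE

Orientations are given as a rotation vector (axis times angle).
In Python, from rig import get_state, capture, close_job, pinch_z gives the robot as it stands. The module is installed in compiled form; this text tells all that it offers.
- The arm moves only by the shell command python3 -m crank 'ROWS' [FORCE]. ROWS is JSON, a list that holds one entry, the list of rows, each a list of 7 numbers: the shift along the tool's x, y, z in units of 40 mm (1.0 is 40 mm), then the turn, a rotation vector about the tool's x, y, z in units of 6 degrees (1.0 is 6 degrees), then the closure, from 0 (fully open) to 1 (shut). In form: [[[x, y, z, wx, wy, wz, claw], ...]]. A call has 1 to 12 rows; each row is the pose to reach, as a shift and turn from the pose measured when the call began, along the tool's axes at that moment; what a row does not reach only later rows make up. A row lasts 1/10 s, in which the tool goes at most 50 mm and 8.59 degrees, less where a joint would pass 70% of its speed; a pose out of reach is approached as far as the arm can. A call with a gripper value outside its range is refused whole. The fingers move at their own pace and stop on an object; FORCE is the grip in N (left out, the last holds). Time passes only in rows, so rows that repeat a pose let the fingers close. It gives the time, the measured TCP pose, the force and the opening at its end, in the units of the state.
- get_state(): the state, without advancing time (a new reading comes with each control period).
- capture(name): name is "side" or "top" or "wrist"; returns a dict with "color" (400x640x3 uint8, blue, green, red), "mtx" (3x3 intrinsics, pixels), "rvec" (rotation vector, rad) and "tvec" (3), from world to camera coordinates, as OpenCV has them. Camera axes: x right, y down, z forward; pixel columns grow to the right and rows downward; lengths in mm; the calibration is good to about 2 mm. A picture is of the moment at which its call begins. There is no depth.
- close_job(): hands the job in, once; it reports no verdict.
The state is a dict: "clock": time; "qpos": joint angles; "qvel": joint speeds; "tau": joint torques, N m; "position": TCP position; "tool_rot": TCP orientation; "contact_force": force on the tool from outside, world axes, zero at the start; "moment": the same for the moment, N m; "width": finger opening in mm.
Only numpy, scipy, OpenCV 4.12 (cv2) and the standard library are available. Lean on these libraries where they do the work, as an engineer would, in place of code of your own. Each camera call takes 0.05 s, during which the arm holds its last target.

## Working session

There is one attempt and no reset: what is moved stays moved. The work goes in short steps, Python scripts to look and compute and a shell command to move; the robot and the scene stay as the last step left them, time stands still between calls to the robot, and variables do not carry over. Pictures are saved under pics/ and viewed, and the job is handed in when it is done.

```bash
mkdir -p pics; ls; python3 - <<'E'
from rig import get_state,capture,pinch_z
import cv2
print(pinch_z,get_state())
for n in("side","top","wrist"):
    c=capture(n);cv2.imwrite(f"pics/{n}0.png",c["color"]);print(n,c["mtx"].tolist(),c["rvec"],c["tvec"])
E
```

```text
pics
18.700000000000003 {'clock': 0.0, 'qpos': array([ 1.08039914e+00,  4.80820425e-01,  1.59687734e+00, -1.41857549e-05,
        1.06510747e+00, -4.65887830e-02]), 'qvel': array([ 0.00030496, -0.0004889 , -0.00031492,  0.00030346, -0.00086371,
       -0.00050477]), 'tau': array([-1.33063837e-03, -9.50628948e+01, -4.30175650e+01,  9.17806119e-06,
        1.18650362e-02,  3.62808578e-05]), 'position': array([278.8668689 , 586.64597601, 207.47852445]), 'tool_rot': array([-6.91346555e-01, -3.06426094e+00,  1.84146307e-03]), 'contact_force': array([-0.82815075,  0.08202213,  0.03899502]), 'moment': array([-0.02896487, -0.01354333, -0.01736362]), 'width': 85.5755923123681}
side [[496.4786211835452, 0.0, 311.90011798290203], [0.0, 496.4786211835452, 191.16565773953522], [0.0, 0.0, 1.0]] [ 2.03983932 -0.7256227   0.39188188] [-471.92379109  251.50467359  910.68756274]
top [[426.69087439088935, 0.0, 320.4858406958503], [0.0, 426.69087439088935, 201.0050259672454], [0.0, 0.0, 1.0]] [ 2.16637172 -2.18481977  0.12066647] [ -10.55043054  583.35027358 1086.09537933]
wrist [[279.473218502307, 0.0, 315.6506692987596], [0.0, 279.473218502307, 200.66049369669187], [0.0, 0.0, 1.0]] [-2.411559   -1.52209293 -0.2523653 ] [-650.1127193   -41.91074288  381.0180517 ]
```

View pics/top0.png

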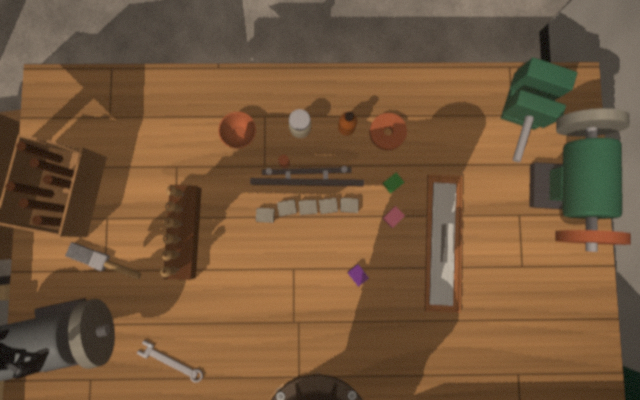

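View pics/side0.png

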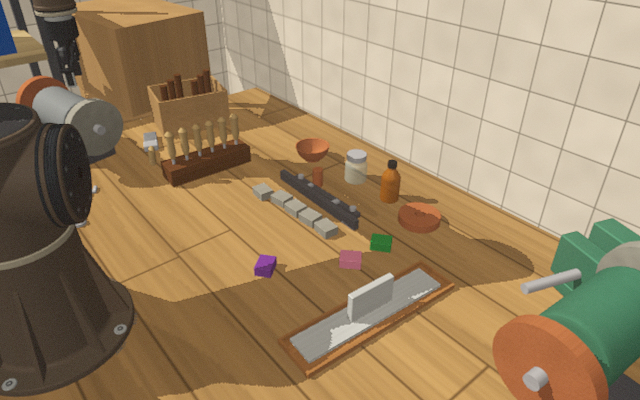

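View pics/wrist0.png

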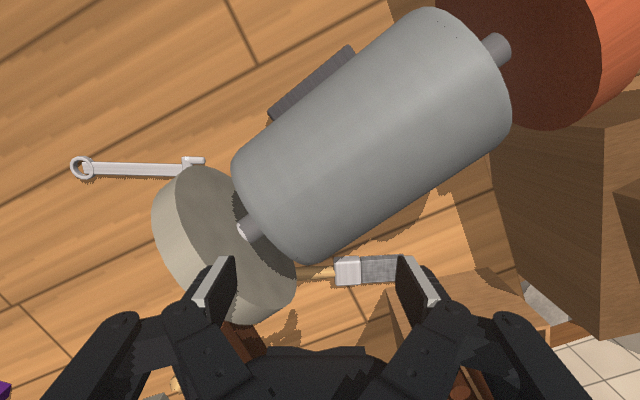

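The top view shows the tray at about (445,243), with the ruler's rib at (446,242). The stone row runs from (265,215) to (349,204), the bar lies along row 182, and the look-alikes are at (394,182), (394,216) and (358,275). Next I'll measure these.

```bash
cat > h.py <<'E'
import numpy as np,cv2
from rig import capture,get_state
from scipy.spatial.transform import Rotation as R
def cast(c,uv,z):
    uv=np.array(uv,float).reshape(-1,2)
    K=c["mtx"];Rm=R.from_rotvec(np.ravel(c["rvec"])).as_matrix();t=np.ravel(c["tvec"])
    o=-Rm.T@t
    d=(Rm.T@(np.linalg.inv(K)@np.c_[uv,np.ones(len(uv))].T)).T
    return o+d*((z-o[2])/d[:,2])[:,None]
def proj(c,P):
    return cv2.projectPoints(np.array(P,float).reshape(-1,3),np.ravel(c["rvec"]).astype(float),np.ravel(c["tvec"]).astype(float),c["mtx"],None)[0].reshape(-1,2)
E
python3 - <<'E'
from h import *
c=capture("top");im=c["color"]
print(proj(c,[[0,0,0],[279,587,207],[500,0,0]]))
cv2.imwrite("pics/t1.png",cv2.resize(im[150:235,240:410],None,fx=4.5,fy=4.5,interpolation=cv2.INTER_CUBIC))
cv2.imwrite("pics/t2.png",cv2.resize(im[165:320,415:475],None,fx=3.8,fy=3.8,interpolation=cv2.INTER_CUBIC))
s=capture("side")["color"]
cv2.imwrite("pics/s1.png",cv2.resize(s[150:260,230:400],None,fx=4.5,fy=4.5,interpolation=cv2.INTER_CUBIC))
E
```

```text
[[316.34092624 430.1840125 ]
 [ 37.40198605 338.23989435]
 [314.82831656 233.25548935]]
```

View pics/t1.png

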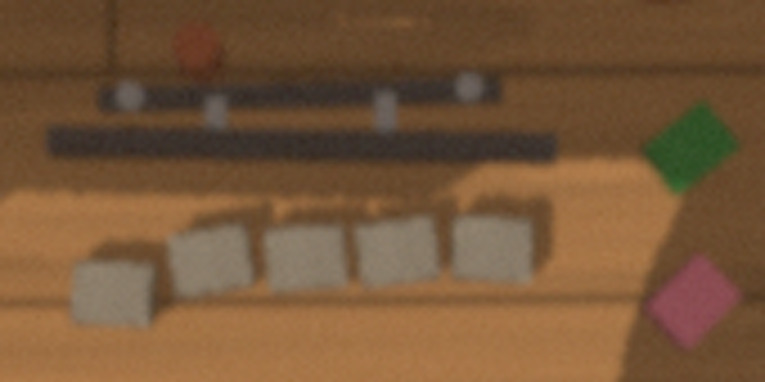

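View pics/t2.png

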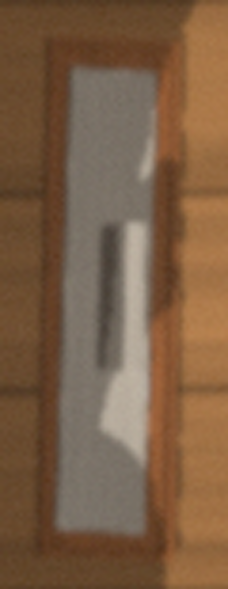

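View pics/s1.png

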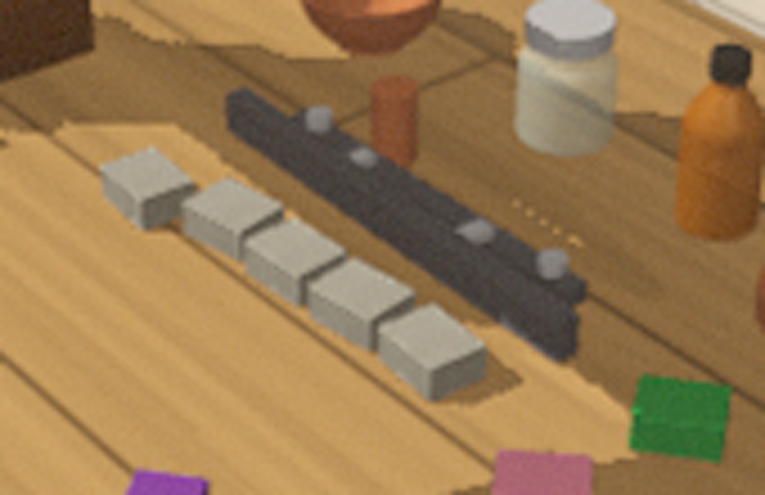

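```bash
cat > m.py <<'E'
from h import *
def rects(c,mask,z,amin=30):
    out=[]
    for k in cv2.findContours(mask,cv2.RETR_EXTERNAL,cv2.CHAIN_APPROX_NONE)[0]:
        if cv2.contourArea(k)<amin: continue
        P=cast(c,k.reshape(-1,2),z)[:,:2].astype(np.float32)
        (cx,cy),(w,h),a=cv2.minAreaRect(P)
        out.append((round(cx,1),round(cy,1),round(w,1),round(h,1),round(a,1)))
    return out
E
python3 - <<'E'
from m import *
c=capture("top");im=c["color"]
hsv=cv2.cvtColor(im,cv2.COLOR_BGR2HSV)
for u,v in[(265,215),(308,207),(300,182),(440,200),(448,290),(440,240),(447,240),(429,240),(455,300),(320,215)]: print((u,v),hsv[v,u])
roi=np.zeros(im.shape[:2],np.uint8)
r=roi.copy();r[193:228,245:372]=1
m=((hsv[...,1]<75)&(hsv[...,2]>85)&(r>0)).astype(np.uint8)*255
print("stones",rects(c,m,22))
r=roi.copy();r[174:192,245:372]=1
m2=((hsv[...,1]<90)&(hsv[...,2]<75)&(r>0)).astype(np.uint8)*255
print("bar",rects(c,m2,26))
r=roi.copy();r[165:320,422:470]=1
m3=((hsv[...,1]<80)&(r>0)).astype(np.uint8)*255
print("ruler",rects(c,m3,12))
for lo,hi,n in((50,80,'green'),(160,178,'pink'),(125,155,'purple')):
    m=cv2.inRange(hsv,(lo,90,50),(hi,255,255));print(n,[q for q in rects(c,m,22) if q[2]*q[3]<4000])
cv2.imwrite("pics/masks.png",cv2.resize(np.maximum(np.maximum(m2,m3),cv2.bitwise_or(m2*0,m3))[160:320,240:480],None,fx=3,fy=3))
st=get_state();print(R.from_rotvec(st["tool_rot"]).as_matrix().round(3))
E
```

```text
(265, 215) [ 16  60 140]
(308, 207) [ 16  59 135]
(300, 182) [13 67 61]
(440, 200) [ 17  41 124]
(448, 290) [ 16  39 123]
(440, 240) [ 17  43 113]
(447, 240) [ 17  36 140]
(429, 240) [ 13 150 100]
(455, 300) [ 12 163 102]
(320, 215) [ 14 138 140]
stones [(548.3, 130.1, 42.0, 31.5, 89.5), (568.0, 74.3, 33.1, 44.1, 10.9), (569.6, 18.6, 33.4, 42.7, 6.7), (572.9, -90.5, 42.2, 31.8, 89.2), (571.8, -34.9, 32.8, 44.0, 5.3)]
bar [(635.4, 20.7, 292.2, 15.1, 88.6)]
ruler [(471.7, -336.8, 62.2, 319.9, 86.1)]
green [(631.7, -208.0, 28.0, 41.9, 37.3), (836.3, -635.9, 74.0, 38.0, 61.9)]
pink [(540.9, -206.3, 29.5, 39.4, 44.0)]
purple [(391.7, -110.2, 42.0, 31.1, 36.4)]
[[-0.903  0.429 -0.   ]
 [ 0.429  0.903 -0.   ]
 [ 0.    -0.    -1.   ]]
```

View pics/masks.png

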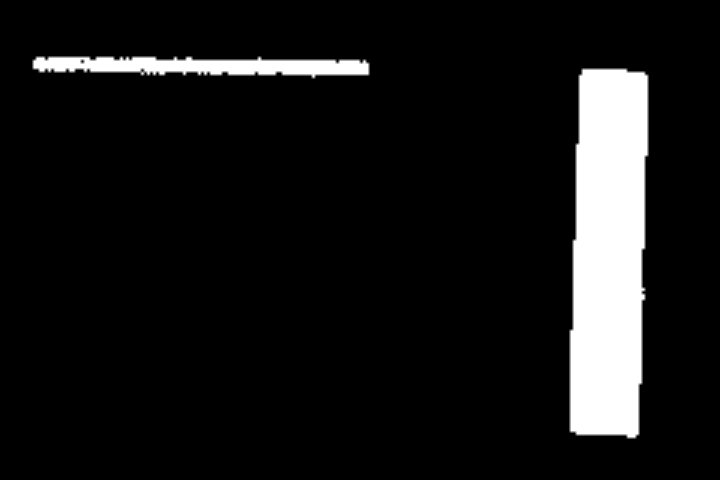

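```bash
cat > g.py <<'E'
from h import *
# goal(x,y,z,phi deg): tool y axis at angle phi in world, tool pointing down -> rows in units
def goal(*gs):
    st=get_state();p=st["position"];M=R.from_rotvec(st["tool_rot"]).as_matrix()
    print("t",round(st["clock"],2),"pos",p.round(1),"phi",round(float(np.degrees(np.arctan2(M[1,1],M[0,1]))),2),"tilt",M[:,2].round(4),"F",st["contact_force"].round(2),"M",st["moment"].round(3),"w",round(float(st["width"]),1))
    for x,y,z,ph in gs:
        a=np.radians(ph);Y=np.array([np.cos(a),np.sin(a),0]);Z=np.array([0,0,-1.]);X=np.cross(Y,Z)
        G=np.c_[X,Y,Z]
        print((M.T@(np.array([x,y,z])-p)/40).round(3).tolist(),(np.degrees(R.from_matrix(M.T@G).as_rotvec())/6).round(3).tolist())
if __name__=="__main__":
    import sys,json
    goal(*[json.loads(a) for a in sys.argv[1:]])
E
python3 - <<'E'
from m import *
c=capture("top");im=c["color"];hsv=cv2.cvtColor(im,cv2.COLOR_BGR2HSV)
roi=np.zeros(im.shape[:2],np.uint8)
for v in(190,200,240,280,300): print(v,[tuple(hsv[v,u]) for u in range(422,466,2)])
p=cast(c,[[443,175]],0);K=c
Rm=R.from_rotvec(np.ravel(c["rvec"])).as_matrix();print("cam",-Rm.T@np.ravel(c["tvec"]))
print(proj(c,[[472,-337,70],[472+50,-340,70],[472-50,-334,70]]))
E
python3 g.py '[500,300,220,0]' '[550,0,220,-50]' '[472,-337,220,-93.9]'
```

```text
190 [(np.uint8(14), np.uint8(144), np.uint8(103)), (np.uint8(16), np.uint8(156), np.uint8(100)), (np.uint8(15), np.uint8(147), np.uint8(97)), (np.uint8(13), np.uint8(157), np.uint8(91)), (np.uint8(13), np.uint8(157), np.uint8(101)), (np.uint8(12), np.uint8(136), np.uint8(92)), (np.uint8(15), np.uint8(41), np.uint8(112)), (np.uint8(18), np.uint8(42), np.uint8(122)), (np.uint8(17), np.uint8(44), np.uint8(122)), (np.uint8(18), np.uint8(41), np.uint8(123)), (np.uint8(13), np.uint8(39), np.uint8(123)), (np.uint8(15), np.uint8(41), np.uint8(123)), (np.uint8(15), np.uint8(39), np.uint8(119)), (np.uint8(16), np.uint8(44), np.uint8(121)), (np.uint8(15), np.uint8(43), np.uint8(119)), (np.uint8(17), np.uint8(43), np.uint8(119)), (np.uint8(17), np.uint8(38), np.uint8(120)), (np.uint8(12), np.uint8(119), np.uint8(126)), (np.uint8(12), np.uint8(159), np.uint8(149)), (np.uint8(12), np.uint8(161), np.uint8(138)), (np.uint8(13), np.uint8(156), np.uint8(136)), (np.uint8(15), np.uint8(143), np.uint8(160))]
200 [(np.uint8(14), np.uint8(146), np.uint8(110)), (np.uint8(15), np.uint8(143), np.uint8(107)), 
[... 3620 characters left out ...]
uint8(115)), (np.uint8(10), np.uint8(142), np.uint8(104)), (np.uint8(13), np.uint8(161), np.uint8(108)), (np.uint8(13), np.uint8(164), np.uint8(121)), (np.uint8(12), np.uint8(157), np.uint8(140)), (np.uint8(14), np.uint8(148), np.uint8(152)), (np.uint8(15), np.uint8(143), np.uint8(162))]
cam [ 472.42264066   -2.49920233 1138.78120324]
[[449.58613654 242.61623911]
 [449.99799503 222.6154742 ]
 [449.17039835 262.80541091]]
t 0.35 pos [279.  586.9 207.9] phi 64.57 tilt [-2.e-04 -3.e-04 -1.e+00] F [ 0.88 -0.33 -0.79] M [-0.001  0.06   0.017] w 85.4
[-8.069, -4.107, -0.301] [-0.003, 0.002, 10.762]
[-12.419, -10.343, -0.299] [-0.002, 0.003, 19.095]
[-14.275, -18.79, -0.296] [-0.001, 0.004, 26.412]
```

```bash
python3 -m crank '[[[-3,-1.5,-0.3,0,0,3,0.2],[-6,-3,-0.3,0,0,7,0.2],[-8.07,-4.1,-0.3,0,0,10.8,0.2],[-8.07,-4.1,-0.3,0,0,10.8,0.2],[-8.07,-4.1,-0.3,0,0,10.8,0.2],[-8.07,-4.1,-0.3,0,0,10.8,0.2],[-8.07,-4.1,-0.3,0,0,10.8,0.2],[-12.4,-10.3,-0.3,0,0,19.1,0.2],[-12.4,-10.3,-0.3,0,0,19.1,0.2],[-12.4,-10.3,-0.3,0,0,19.1,0.2],[-12.4,-10.3,-0.3,0,0,19.1,0.2],[-12.4,-10.3,-0.3,0,0,19.1,0.2]]]' && python3 g.py '[500,-200,220,-75]' '[472,-337,220,-93.9]'
```

```text
clock: 1.55
position: [538.5, 62.3, 220.2]
tool_rot: [2.834, 1.355, 0.0]
contact_force: [1.4, 0.5, 0.5]
width: 68.5
t 1.55 pos [538.5  62.3 220.2] phi -38.91 tilt [ 3.e-04 -2.e-04 -1.e+00] F [1.35 0.53 0.54] M [-0.001 -0.021 -0.025] w 68.5
[-5.708, 3.369, 0.006] [0.004, -0.002, 6.015]
[-8.812, 4.976, 0.007] [0.003, -0.002, 9.165]
```

```bash
python3 -m crank '[[[-5.7,3.37,0,0,0,6,0.2],[-5.7,3.37,0,0,0,6,0.2],[-5.7,3.37,0,0,0,6,0.2],[-5.7,3.37,0,0,0,6,0.2],[-5.7,3.37,0,0,0,6,0.2],[-8.81,4.98,0,0,0,9.17,0.2],[-8.81,4.98,0,0,0,9.17,0.2],[-8.81,4.98,0,0,0,9.17,0.2],[-8.81,4.98,0,0,0,9.17,0.2],[-8.81,4.98,0,0,0,9.17,0.2],[-8.81,4.98,0,0,0,9.17,0.2]]]' && python3 g.py '[472,-337,220,-93.9]' && python3 - <<'E'
from h import *
c=capture("wrist");cv2.imwrite("pics/w1.png",c["color"])
print(proj(c,[[472+s*50,-337-s*3.4+e*7,70] for s in(-1,1) for e in(-1,1)]).round(0))
c=capture("top");cv2.imwrite("pics/t3.png",c["color"])
E
```

```text
clock: 2.65
position: [472.1, -336.2, 220.1]
tool_rot: [-3.139, 0.107, -0.0]
contact_force: [0.2, 0.6, 1.2]
width: 68.5
t 2.65 pos [ 472.1 -336.2  220.1] phi -93.92 tilt [ 0.e+00  4.e-04 -1.e+00] F [0.2  0.62 1.21] M [-0.044 -0.044  0.046] w 68.5
[-0.002, 0.02, 0.003] [-0.004, 0.0, -0.003]
[[323. 221.]
 [311. 221.]
 [323. 137.]
 [311. 138.]]
```

View pics/w1.png

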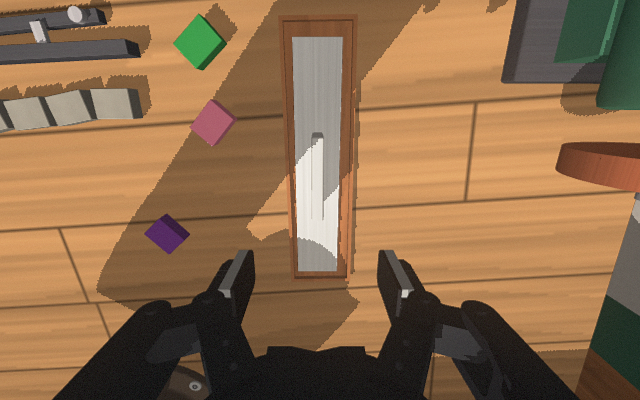

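The wrist view shows the rib top at columns 311–323, rows 133–221, which matches the projection. The tray's outer corners are about (281,16), (356,17), (294,278) and (347,277). I'll fit the tray and ruler in this view.

```bash
python3 - <<'E'
from m import *
c=capture("wrist");im=c["color"]
hsv=cv2.cvtColor(im,cv2.COLOR_BGR2HSV)
r=np.zeros(im.shape[:2],np.uint8);r[10:290,275:362]=1
m=((hsv[...,1]<70)&(r>0)).astype(np.uint8)*255
print("ruler z12",rects(c,m,12,500))
cv2.imwrite("pics/wz.png",cv2.resize(im[5:295,270:370],None,fx=2,fy=2,interpolation=cv2.INTER_CUBIC))
cv2.imwrite("pics/wz2.png",cv2.resize(im[120:235,290:345],None,fx=5,fy=5,interpolation=cv2.INTER_CUBIC))
print("tray out (z12)",cast(c,[[281,16],[356,17],[347,277],[294,278]],12).round(1)[:,:2].tolist())
E
```

```text
ruler z12 [(473.4, -337.7, 60.5, 318.9, 86.1)]
tray out (z12) [[656.7, -307.4], [649.8, -393.8], [300.5, -372.2], [304.3, -289.6]]
```

View pics/wz.png

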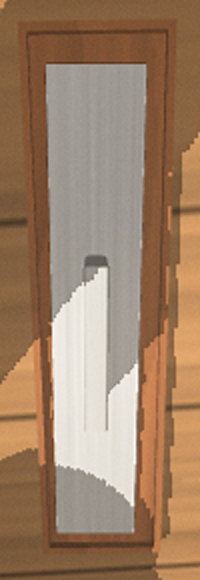

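View pics/wz2.png

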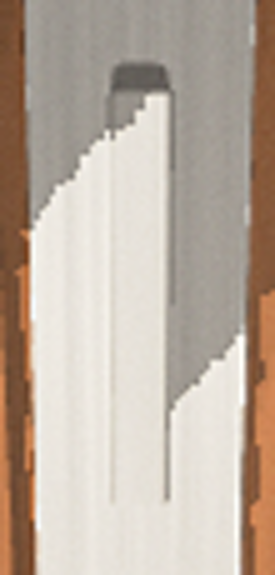

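```bash
python3 -m crank '[[[0,0.03,2,0,0,0,0.2],[0,0.03,2,0,0,0,0.2],[0,0.03,4,0,0,0,0.2],[0,0.03,4.3,0,0,0,0.2],[0,0.03,4.65,0,0,0,0.2],[0,0.03,4.65,0,0,0,0.2],[0,0.03,4.65,0,0,0,0.2]]]' 100 && python3 g.py && python3 -m crank '[[[0,0,0,0,0,0,1],[0,0,0,0,0,0,1],[0,0,0,0,0,0,1],[0,0,0,0,0,0,1],[0,0,0,0,0,0,1],[0,0,0,0,0,0,1],[0,0,0,0,0,0,1],[0,0,0,0,0,0,1]]]' 100 && python3 g.py
```

```text
clock: 3.5
position: [473.6, -337.1, 35.8]
tool_rot: [3.139, -0.104, 0.002]
contact_force: [0.1, 0.2, 1.1]
width: 68.3
t 3.5 pos [ 473.6 -337.1   35.8] phi -93.79 tilt [ 1.5e-03 -9.0e-04 -1.0e+00] F [0.14 0.25 1.11] M [-0.026  0.003 -0.02 ] w 68.3
clock: 4.3
position: [474.0, -337.9, 36.8]
tool_rot: [3.138, -0.104, 0.004]
contact_force: [-2.8, -3.7, 9.9]
width: 11.3
t 4.3 pos [ 474.  -337.9   36.8] phi -93.79 tilt [ 0.0027 -0.0022 -1.    ] F [-2.79 -3.67  9.91] M [-0.329  0.464 -0.026] w 11.3
```

```bash
python3 -m crank '[[[0,0,-0.2,0,0,0,1],[0,0,-0.5,0,0,0,1],[0,0,-1,0,0,0,1],[0,0,-1.5,0,0,0,1],[0,0,-2,0,0,0,1],[0,0,-2,0,0,0,1],[0,0,-2,0,0,0,1],[0,0,-2,0,0,0,1]]]' 100 && python3 g.py && python3 - <<'E'
from h import *
for n in("side","wrist"):
    c=capture(n);cv2.imwrite(f"pics/{n}2.png",c["color"])
E
```

```text
clock: 5.1
position: [473.2, -337.3, 116.0]
tool_rot: [3.139, -0.104, 0.003]
contact_force: [0.5, 0.4, -4.7]
width: 11.2
t 5.1 pos [ 473.2 -337.3  116. ] phi -93.79 tilt [ 0.0016 -0.0014 -1.    ] F [ 0.52  0.43 -4.74] M [ 0.031 -0.024 -0.031] w 11.2
```

View pics/side2.png

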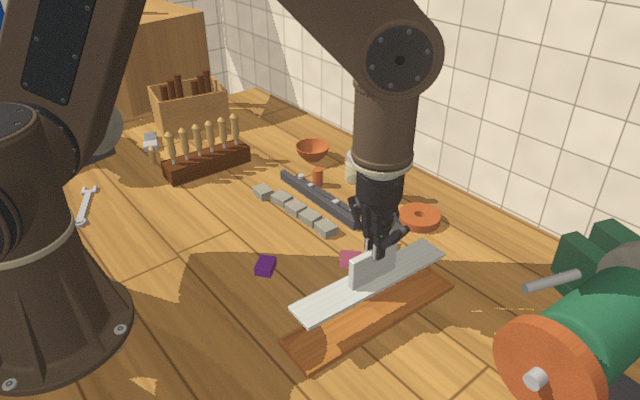

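View pics/wrist2.png

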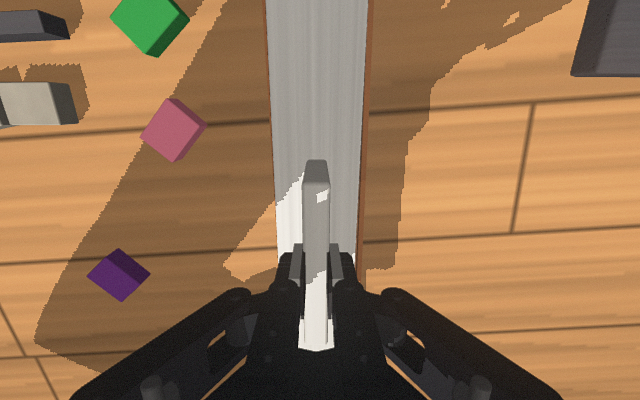

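The ruler is held level and centred on its rib, and it is clear of the tray. While the arm is out of the way, I'll fit the bar's angle in the top view.

```bash
python3 - <<'E'
from m import *
ims=[capture("top") for _ in range(3)];c=ims[0]
im=np.mean([k["color"].astype(float) for k in ims],0)
print(im[172:196,300].round(0).astype(int).tolist())
g=(im[...,2]-im[...,0])  # R-B: wood high, steel ~0
def edge(cols,rows,sgn,z):
    pts=[]
    for u in cols:
        p=cv2.GaussianBlur(g[rows[0]:rows[1],u-1:u+2].mean(1)[:,None],(1,3),0).ravel()
        d=np.diff(p)*sgn;i=int(np.argmax(d))
        o=0
        if 0<i<len(d)-1:
            a,b,e=d[i-1],d[i],d[i+1];o=0.5*(a-e)/(a-2*b+e)
        pts.append((u,rows[0]+i+0.5+o))
    P=cast(c,pts,z)[:,:2]
    k=np.ones(len(P),bool)
    for _ in range(4):
        f=np.polyfit(P[k,1],P[k,0],1);r=P[:,0]-np.polyval(f,P[:,1]);k=abs(r)<max(2.5*r[k].std(),.3)
    print("slope dx/dy %.4f  x at y=20: %.1f  n %d rms %.2f"%(f[0],np.polyval(f,20),k.sum(),r[k].std()))
edge(range(256,360),(181,193),1,0)
edge(range(256,360),(181,193),1,0)
edge(list(range(253,282)),(174,184),-1,26)
edge(list(range(256,361)),(174,183),-1,26)
edge(range(266,350),(164,171),-1,14)
E
cp /dev/null /dev/null
python3 g.py
```

```text
[[69, 76, 90], [65, 77, 96], [57, 80, 107], [51, 82, 117], [56, 88, 123], [58, 87, 120], [68, 86, 111], [70, 80, 98], [70, 77, 91], [70, 77, 89], [70, 77, 88], [70, 77, 90], [65, 78, 99], [65, 94, 128], [72, 114, 160], [76, 124, 176], [78, 127, 181], [79, 127, 180], [79, 128, 180], [75, 124, 176], [77, 124, 175], [74, 120, 170], [70, 113, 160], [62, 102, 146]]
slope dx/dy 0.0217  x at y=20: 629.5  n 104 rms 0.22
slope dx/dy 0.0217  x at y=20: 629.5  n 104 rms 0.22
slope dx/dy 0.0246  x at y=20: 643.7  n 29 rms 0.21
slope dx/dy 0.0193  x at y=20: 644.2  n 101 rms 0.22
slope dx/dy -0.0201  x at y=20: 678.0  n 84 rms 1.88
t 5.35 pos [ 473.5 -337.5  116.1] phi -93.79 tilt [ 0.0017 -0.0015 -1.    ] F [-0.56  0.46 -4.14] M [ 0.043 -0.02   0.007] w 11.1cp: '/dev/null' and '/dev/null' are the same file
```

```bash
python3 g.py '[486,20,100,-1.2]'
```

```text
t 5.35 pos [ 473.5 -337.5  116.1] phi -93.79 tilt [ 0.0017 -0.0015 -1.    ] F [-0.56  0.46 -4.14] M [ 0.043 -0.02   0.007] w 11.1
[-0.279, -8.939, 0.389] [0.024, -0.003, -15.432]
```

```bash
python3 -m crank '[[[0,-0.5,0,0,0,-1,1],[0,-1.3,0,0,0,-2.3,1],[0,-2.1,0,0,0,-3.6,1],[0,-2.9,0,0,0,-4.9,1],[0,-3.7,0,0,0,-6.2,1],[0,-4.5,0,0,0,-7.5,1],[0,-5.3,0,0,0,-8.8,1],[-0.1,-6.1,0,0,0,-10.1,1],[-0.2,-6.9,0.1,0,0,-11.4,1],[-0.28,-7.7,0.2,0,0,-12.7,1],[-0.28,-8.5,0.3,0,0,-14.3,1],[-0.28,-8.94,0.39,0.024,0,-15.43,1]]]' 100 && python3 -m crank '[[[0,0,0,0,0,0,1]]]' && python3 g.py '[488,20,60,-1.2]' '[488,20,36,-1.2]' '[498,20,36,-1.2]'
```

```text
clock: 6.55
position: [485.7, 22.1, 99.7]
tool_rot: [-2.237, -2.206, -0.0]
contact_force: [0.2, -1.4, -3.6]
width: 11.3
clock: 6.65
position: [485.5, 23.9, 99.2]
tool_rot: [-2.229, -2.213, 0.0]
contact_force: [0.2, -0.4, -3.8]
width: 11.1
t 6.65 pos [485.5  23.9  99.2] phi -0.42 tilt [-7.e-04  6.e-04 -1.e+00] F [ 0.2  -0.38 -3.81] M [ 0.015 -0.042 -0.015] w 11.1
[-0.099, 0.063, 0.979] [-0.007, -0.006, 0.129]
[-0.099, 0.064, 1.579] [-0.007, -0.006, 0.129]
[-0.097, 0.314, 1.579] [-0.007, -0.006, 0.129]
```

```bash
python3 -m crank '[[[-0.1,0.06,0.3,0,0,0.13,1],[-0.1,0.06,0.7,0,0,0.13,1],[-0.1,0.06,1,0,0,0.13,1],[-0.1,0.06,1.3,0,0,0.13,1],[-0.1,0.06,1.55,0,0,0.13,1],[-0.1,0.06,1.55,0,0,0.13,1],[-0.1,0.06,1.55,0,0,0.13,1],[-0.1,0.06,1.55,0,0,0.13,1]]]' && python3 g.py '[488,20,36,-1.2]' && python3 - <<'E'
from h import *
for n in("side","top"):
    c=capture(n);im=c["color"]
    if n=="side": im=im[120:320,180:440]
    else: im=im[160:300,220:420]
    cv2.imwrite(f"pics/{n}3.png",cv2.resize(im,None,fx=3,fy=3,interpolation=cv2.INTER_CUBIC))
E
```

```text
clock: 7.45
position: [488.2, 19.9, 37.6]
tool_rot: [-2.245, -2.197, -0.001]
contact_force: [0.5, 0.6, -2.9]
width: 11.2
t 7.45 pos [488.2  19.9  37.6] phi -1.21 tilt [-1.e-04  6.e-04 -1.e+00] F [ 0.52  0.57 -2.87] M [0.021 0.009 0.038] w 11.2
[0.002, -0.005, 0.039] [-0.001, -0.006, -0.002]
```

View pics/side3.png

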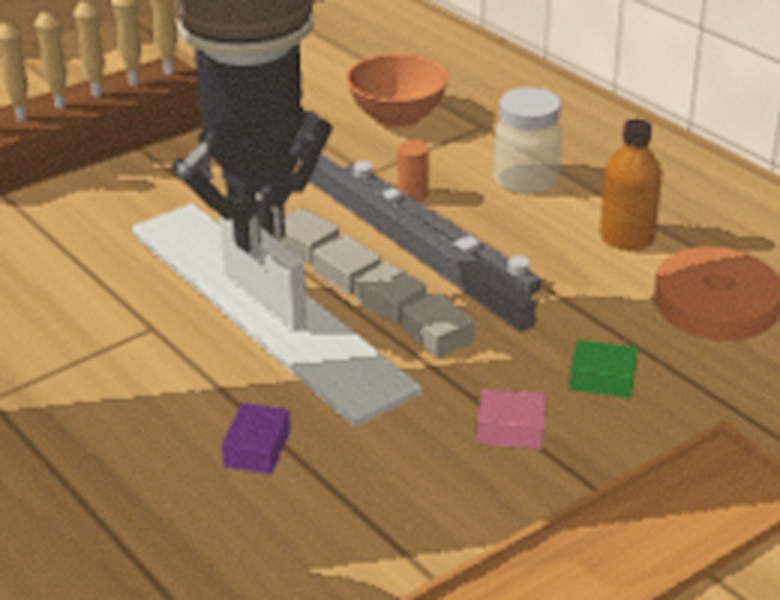

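View pics/top3.png

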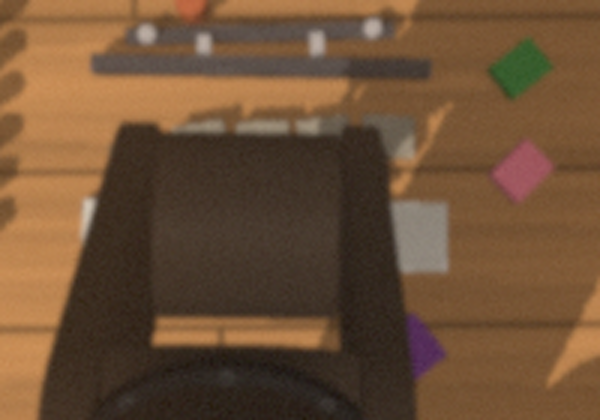

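```bash
python3 -m crank '[[[0,0.1,0.04,0,0,0,1],[0,0.2,0.04,0,0,0,1],[0,0.3,0.04,0,0,0,1],[0,0.4,0.04,0,0,0,1],[0,0.5,0.04,0,0,0,1],[0,0.6,0.04,0,0,0,1],[0,0.7,0.04,0,0,0,1],[0,0.8,0.04,0,0,0,1],[0,0.9,0.04,0,0,0,1],[0,1,0.04,0,0,0,1],[0,1.1,0.04,0,0,0,1],[0,1.2,0.04,0,0,0,1]]]' && python3 g.py '[550,18.8,36,-1.2]' '[562,18.5,36,-1.2]'
```

```text
clock: 8.75
position: [536.3, 18.9, 36.0]
tool_rot: [-2.244, -2.197, -0.0]
contact_force: [-3.1, 0.8, -3.7]
width: 11.3
t 8.75 pos [536.3  18.9  36. ] phi -1.21 tilt [-3.e-04  6.e-04 -1.e+00] F [-3.12  0.82 -3.72] M [0.042 0.59  0.04 ] w 11.3
[0.004, 0.343, -0.0] [-0.003, -0.006, -0.001]
[0.003, 0.643, -0.0] [-0.003, -0.006, -0.001]
```

```bash
python3 -m crank '[[[0,0.05,0,0,0,0,1],[0,0.1,0,0,0,0,1],[0,0.15,0,0,0,0,1],[0,0.2,0,0,0,0,1],[0,0.25,0,0,0,0,1],[0,0.3,0,0,0,0,1],[0,0.35,0,0,0,0,1],[0,0.39,0,0,0,0,1]]]' && python3 g.py; python3 -m crank '[[[0,0.02,0,0,0,0,1],[0,0.04,0,0,0,0,1],[0,0.06,0,0,0,0,1]]]' && python3 g.py;  python3 -m crank '[[[0,0.02,0,0,0,0,1],[0,0.04,0,0,0,0,1]]]' && python3 g.py
```

```text
clock: 9.55
position: [552.1, 18.6, 36.0]
tool_rot: [-2.244, -2.197, -0.0]
contact_force: [-2.9, 0.8, -4.0]
width: 11.4
t 9.55 pos [552.1  18.6  36. ] phi -1.21 tilt [-3.e-04  6.e-04 -1.e+00] F [-2.91  0.84 -3.99] M [ 0.075  0.745 -0.038] w 11.4
clock: 9.85
position: [554.3, 18.6, 36.0]
tool_rot: [-2.244, -2.197, -0.0]
contact_force: [-2.8, 0.9, -2.7]
width: 11.4
t 9.85 pos [554.3  18.6  36. ] phi -1.21 tilt [-6.e-04  6.e-04 -1.e+00] F [-2.79  0.91 -2.67] M [-0.007  0.676  0.011] w 11.4
clock: 10.05
position: [556.0, 18.5, 36.0]
tool_rot: [-2.244, -2.197, -0.0]
contact_force: [-4.2, -0.7, -1.9]
width: 11.4
t 10.05 pos [556.   18.5  36. ] phi -1.2 tilt [-5.e-04  6.e-04 -1.e+00] F [-4.18 -0.69 -1.88] M [ 0.051  0.841 -0.019] w 11.4
```

```bash
for i in 1 2 3; do :; done; python3 -m crank '[[[0,0.015,0,0,0,0,1],[0,0.03,0,0,0,0,1]]]' >/dev/null&& python3 g.py;  python3 -m crank '[[[0,0.015,0,0,0,0,1],[0,0.03,0,0,0,0,1]]]' >/dev/null&& python3 g.py; python3 -m crank '[[[0,0.015,0,0,0,0,1],[0,0.03,0,0,0,0,1]]]' >/dev/null&& python3 g.py
```

```text
t 10.25 pos [557.2  18.5  36. ] phi -1.2 tilt [-7.e-04  6.e-04 -1.e+00] F [-3.84  0.25 -1.48] M [ 0.08   0.79  -0.037] w 11.1
t 10.45 pos [558.3  18.5  36. ] phi -1.21 tilt [-8.e-04  6.e-04 -1.e+00] F [-2.7  -0.15 -3.1 ] M [0.058 0.721 0.014] w 10.6
t 10.65 pos [559.7  18.5  36. ] phi -1.21 tilt [-7.e-04  6.e-04 -1.e+00] F [-4.51  0.09 -2.65] M [ 0.029  0.766 -0.044] w 11.1
```

```bash
python3 -m crank '[[[0,0.012,0,0,0,0,1],[0,0.02,0,0,0,0,1]]]' >/dev/null&& python3 g.py;  python3 -m crank '[[[0,0.012,0,0,0,0,1],[0,0.02,0,0,0,0,1]]]' >/dev/null&& python3 g.py
```

```text
t 10.85 pos [560.5  18.4  36. ] phi -1.21 tilt [-7.e-04  6.e-04 -1.e+00] F [-3.18  0.14 -1.6 ] M [-0.016  0.772  0.033] w 11.2
t 11.05 pos [561.4  18.4  36. ] phi -1.21 tilt [-5.e-04  6.e-04 -1.e+00] F [-2.29  0.89 -4.53] M [ 0.048  0.653 -0.047] w 11.3
```

```bash
python3 -m crank '[[[0,0.012,0,0,0,0,1],[0,0.02,0,0,0,0,1]]]' >/dev/null&& python3 g.py
```

```text
t 11.25 pos [562.4  18.4  36. ] phi -1.21 tilt [-3.e-04  6.e-04 -1.e+00] F [-2.33 -0.41 -3.31] M [ 0.032  0.677 -0.016] w 11.3
```

```bash
python3 -m crank '[[[0,0.012,0,0,0,0,1],[0,0.02,0,0,0,0,1]]]' >/dev/null&& python3 g.py
```

```text
t 11.45 pos [563.3  18.4  36. ] phi -1.21 tilt [-1.e-04  6.e-04 -1.e+00] F [-3.49 -0.68 -3.94] M [ 0.033  0.689 -0.016] w 11.0
```

Not in contact yet. I'll keep going in 0.6–0.8 mm steps.

```bash
python3 -m crank '[[[0,0.01,0,0,0,0,1],[0,0.018,0,0,0,0,1]]]' >/dev/null&& python3 g.py
```

```text
t 11.65 pos [563.5  18.4  36. ] phi -1.21 tilt [-1.1e-03  7.0e-04 -1.0e+00] F [-5.82  1.51  0.2 ] M [ 0.111  1.337 -0.011] w 11.4
```

```bash
python3 -m crank '[[[0,0.01,0,0,0,0,1],[0,0.018,0,0,0,0,1]]]' >/dev/null&& python3 g.py
```

```text
t 11.85 pos [563.6  18.4  35.9] phi -1.21 tilt [-2.2e-03  7.0e-04 -1.0e+00] F [-6.74  0.87  0.12] M [ 0.059  1.409 -0.056] w 11.1
```

```bash
python3 -m crank '[[[0,0.01,0,0,0,0,1],[0,0.018,0,0,0,0,1]]]' >/dev/null&& python3 g.py
```

```text
t 12.05 pos [563.6  18.4  35.8] phi -1.21 tilt [-3.6e-03  7.0e-04 -1.0e+00] F [-6.2  -0.42  0.71] M [ 0.078  1.456 -0.057] w 11.3
```

```bash
python3 - <<'E'
from h import *
for n in("side","top"):
    c=capture(n);im=c["color"]
    im=im[130:270,200:400] if n=="side" else im[160:240,230:400]
    cv2.imwrite(f"pics/{n}4.png",cv2.resize(im,None,fx=4,fy=4,interpolation=cv2.INTER_CUBIC))
E
```

```text
(no output)
```

View pics/side4.png

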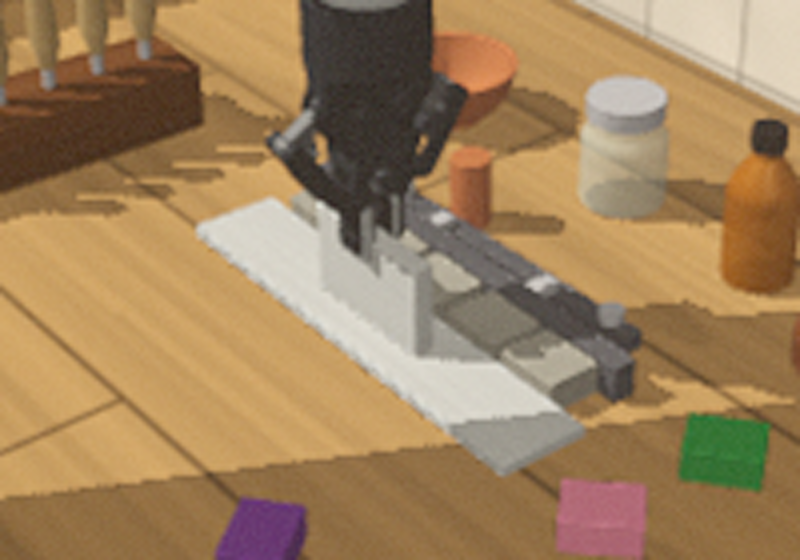

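View pics/top4.png

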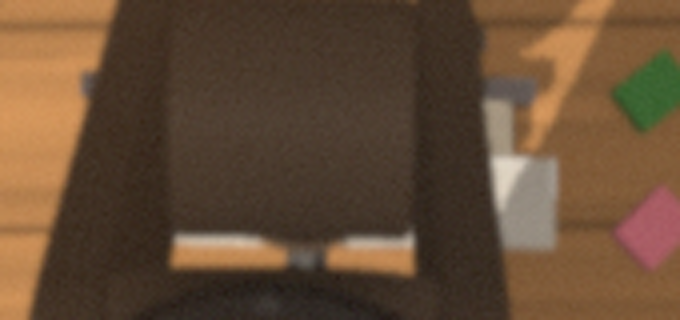

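```bash
python3 g.py '[564.6,18.4,36,-1.2]'; python3 -m crank '[[[0,0.018,0,0,0,0,1],[0,0.025,0,0,0,0,1],[0,0.028,0,0,0,0,1],[0,0.028,0,0,0,0,1]]]' >/dev/null&& python3 g.py
```

```text
t 12.15 pos [563.6  18.4  35.8] phi -1.21 tilt [-3.6e-03  7.0e-04 -1.0e+00] F [-6.06  0.51  0.31] M [ 0.045  1.314 -0.052] w 11.2
[-0.0, 0.025, -0.005] [-0.034, -0.006, -0.002]
t 12.55 pos [563.7  18.4  35.7] phi -1.21 tilt [-5.3e-03  7.0e-04 -1.0e+00] F [-7.18 -0.09  0.81] M [ 0.024  1.588 -0.06 ] w 11.5
```

```bash
python3 -m crank '[[[0,0.03,0,-0.03,0,0,1],[0,0.04,-0.005,-0.05,0,0,1],[0,0.04,-0.005,-0.05,0,0,1]]]' >/dev/null&& python3 g.py
```

```text
t 12.85 pos [563.9  18.4  35.6] phi -1.2 tilt [-2.6e-03  7.0e-04 -1.0e+00] F [-8.27  0.9  -0.89] M [0.041 1.854 0.012] w 11.6
```

```bash
python3 -m crank '[[[0,0.04,0,-0.02,0,0,1],[0,0.055,-0.005,-0.03,0,0,1],[0,0.055,-0.005,-0.04,0,0,1]]]' >/dev/null&& python3 g.py
```

```text
t 13.15 pos [564.1  18.4  35.4] phi -1.2 tilt [-2.1e-03  7.0e-04 -1.0e+00] F [-11.16  -0.34   1.47] M [-1.00e-03  2.28e+00 -6.40e-02] w 11.0
```

```bash
python3 -m crank '[[[0,0.055,0,-0.02,0,0,1],[0,0.06,-0.01,-0.035,0,0,1],[0,0.06,-0.01,-0.035,0,0,1],[0,0.06,-0.01,-0.035,0,0,1]]]' >/dev/null&& python3 g.py
```

```text
t 13.55 pos [564.2  18.5  35.1] phi -1.2 tilt [-2.5e-03  7.0e-04 -1.0e+00] F [-10.26   0.46  -3.87] M [ 0.014  2.265 -0.029] w 11.5
```

```bash
python3 -m crank '[[[0,0.06,0,-0.02,0,0,1],[0,0.06,-0.01,-0.035,0,0,1],[0,0.06,-0.01,-0.035,0,0,1],[0,0.06,-0.01,-0.035,0,0,1],[0,0.06,-0.01,-0.035,0,0,1],[0,0.06,-0.01,-0.035,0,0,1]]]' >/dev/null&& python3 g.py
```

```text
t 14.15 pos [564.3  18.4  34.8] phi -1.2 tilt [-3.1e-03  6.0e-04 -1.0e+00] F [-9.42 -0.1  -5.53] M [-0.012  2.219 -0.009] w 11.1
```

```bash
python3 -m crank '[[[0,0.065,-0.02,-0.03,0,0,1],[0,0.075,-0.03,-0.04,0,0,1],[0,0.075,-0.03,-0.04,0,0,1]]]' >/dev/null&& python3 g.py
```

```text
t 14.45 pos [564.5  18.4  35. ] phi -1.2 tilt [-3.9e-03  6.0e-04 -1.0e+00] F [-10.77   0.1   -7.74] M [-0.009  2.448  0.01 ] w 11.1
```

```bash
python3 -m crank '[[[0,0.075,-0.02,-0.03,0,0,1],[0,0.075,-0.02,-0.04,0,0,1],[0,0.075,-0.02,-0.04,0,0,1]]]' >/dev/null&& python3 g.py
```

```text
t 14.75 pos [564.6  18.5  34.9] phi -1.2 tilt [-5.1e-03  7.0e-04 -1.0e+00] F [-11.82   0.34  -5.53] M [ 0.011  2.693 -0.069] w 11.3
```

```bash
python3 -m crank '[[[0,0.075,-0.02,-0.03,0,0,1],[0,0.075,-0.02,-0.04,0,0,1],[0,0.075,-0.02,-0.04,0,0,1]]]' >/dev/null&& python3 g.py
```

```text
t 15.05 pos [564.5  18.4  34.9] phi -1.2 tilt [-6.5e-03  7.0e-04 -1.0e+00] F [-12.74  -0.1   -1.87] M [-0.006  2.881  0.006] w 11.0
```

```bash
python3 -m crank '[[[0,0.07,-0.02,-0.03,0,0.03,1],[0,0.07,-0.02,-0.05,0,0.05,1],[0,0.07,-0.02,-0.05,0,0.05,1]]]' >/dev/null&& python3 g.py
```

```text
t 15.35 pos [564.5  18.4  34.9] phi -1.49 tilt [-6.2e-03  6.0e-04 -1.0e+00] F [-12.2   -0.08  -3.74] M [-0.035  2.692  0.075] w 11.4
```

```bash
python3 -m crank '[[[0,0.07,-0.02,-0.03,0,-0.02,1],[0,0.07,-0.02,-0.05,0,-0.05,1],[0,0.07,-0.02,-0.05,0,-0.05,1]]]' >/dev/null&& python3 g.py
```

```text
t 15.65 pos [564.5  18.4  34.9] phi -1.18 tilt [-6.e-03  6.e-04 -1.e+00] F [-12.29   0.03  -3.85] M [0.082 2.701 0.008] w 11.5
```

```bash
python3 -m crank '[[[0,0.07,-0.02,-0.03,0,-0.03,1],[0,0.07,-0.02,-0.05,0,-0.05,1],[0,0.07,-0.02,-0.05,0,-0.05,1]]]' >/dev/null&& python3 g.py
```

```text
t 15.95 pos [564.5  18.4  34.9] phi -0.88 tilt [-5.8e-03  6.0e-04 -1.0e+00] F [-1.238e+01 -1.000e-02 -3.080e+00] M [-0.051  2.627 -0.204] w 10.9
```

```bash
python3 -m crank '[[[0,0.07,-0.02,-0.03,0,0.03,1],[0,0.07,-0.02,-0.05,0,0.065,1],[0,0.07,-0.02,-0.05,0,0.065,1],[0,0.07,-0.02,-0.05,0,0.065,1],[0,0.07,-0.02,-0.05,0,0.065,1],[0,0.07,-0.02,-0.05,0,0.065,1]]]' >/dev/null&& python3 g.py
```

```text
t 16.55 pos [564.5  18.5  34.9] phi -1.27 tilt [-5.7e-03  5.0e-04 -1.0e+00] F [-12.91   0.7   -3.59] M [-0.034  2.635 -0.036] w 11.1
```

```bash
python3 -m crank '[[[0,0.07,-0.02,-0.03,0,0,1],[0,0.07,-0.02,-0.05,0,0,1],[0,0.07,-0.02,-0.05,0,0,1],[0,0.07,-0.02,-0.05,0,0,1],[0,0.07,-0.02,-0.05,0,0,1],[0,0.07,-0.02,-0.05,0,0,1]]]' >/dev/null&& python3 g.py && python3 - <<'E'
from h import *
c=capture("side");im=c["color"][160:260,240:400]
cv2.imwrite(f"pics/side5.png",cv2.resize(im,None,fx=5,fy=5,interpolation=cv2.INTER_CUBIC))
c=capture("wrist");cv2.imwrite("pics/wrist5.png",c["color"])
E
```

```text
t 17.15 pos [564.5  18.5  34.9] phi -1.27 tilt [-5.5e-03  5.0e-04 -1.0e+00] F [-12.85   0.42  -3.99] M [0.052 2.667 0.044] w 11.1
```

View pics/side5.png

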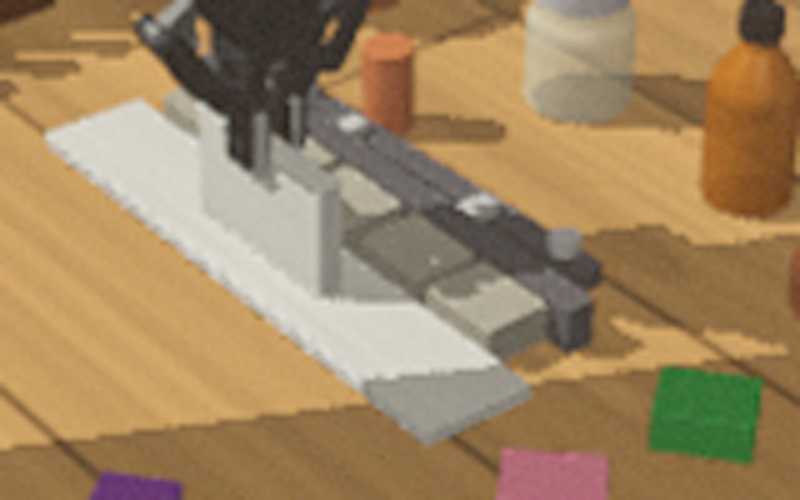

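View pics/wrist5.png

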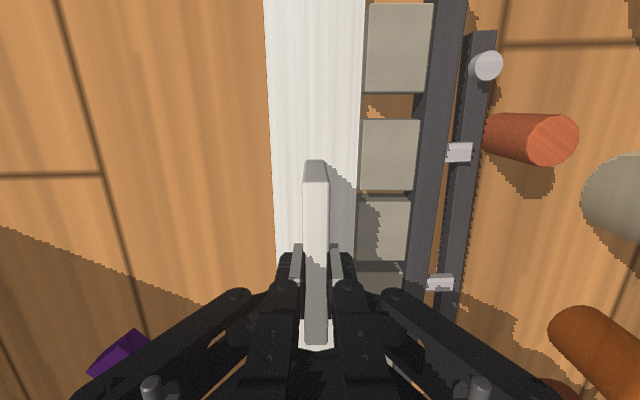

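Pressed home: the wrist view shows the stones square between the ruler edge (column ~360) and the bar (~435). The wrist reads about 12.8 N with Mz near 0. Next I'll back straight off.

```bash
python3 -m crank '[[[0,0.03,0,0,0,0,1],[0,0,0,0,0,0,1],[0,-0.03,0,0,0,0,1],[0,-0.08,0,0,0,0,1],[0,-0.2,0,0,0,0,1],[0,-0.5,0,0,0,0,1],[0,-1,0,0,0,0,1],[0,-1.5,0,0,0,0,1],[0,-1.8,0,0,0,0,1],[0,-1.8,-0.5,0,0,0,1],[0,-1.8,-1.3,0,0,0,1],[0,-1.8,-2.2,0,0,0,1]]]' && python3 g.py '[477,-339,120,-93.5]'
```

```text
clock: 18.45
position: [491.9, 20.0, 123.8]
tool_rot: [-2.242, -2.193, 0.007]
contact_force: [0.8, -0.2, -3.3]
width: 11.2
t 18.45 pos [491.9  20.  123.8] phi -1.26 tilt [-6.9e-03  5.0e-04 -1.0e+00] F [ 0.81 -0.15 -3.29] M [ 0.037 -0.082 -0.064] w 11.2
[-8.981, -0.175, 0.092] [-0.054, 0.051, 15.373]
```

```bash
python3 -m crank '[[[-0.5,0,0,0,0,1,1],[-1.3,0,0,0,0,2.2,1],[-2.1,0,0,0,0,3.5,1],[-2.9,0,0,0,0,4.8,1],[-3.7,0,0,0,0,6.1,1],[-4.5,0,0,0,0,7.4,1],[-5.3,0,0,0,0,8.7,1],[-6.1,0,0,0,0,10,1],[-6.9,0,0,0,0,11.3,1],[-7.7,-0.1,0,0,0,12.6,1],[-8.5,-0.17,0.09,0,0,14,1],[-8.98,-0.17,0.09,-0.05,0.05,15.3,1]]]' >/dev/null&& python3 -m crank '[[[0,0,0,0,0,0,1],[0,0,0,0,0,0,1]]]' >/dev/null && python3 g.py '[477,-339,120,-93.5]'
```

```text
t 19.85 pos [ 476.1 -341.1  119.6] phi -93.43 tilt [-2.e-04  0.e+00 -1.e+00] F [ 0.54 -0.13 -5.02] M [ 0.03  -0.018  0.097] w 11.2
[0.02, -0.053, -0.009] [0.0, 0.002, 0.012]
```

Now I'll check the stones in the top view, the ruler's yaw in the grip, and the tray.

```bash
python3 - <<'E'
from m import *
c=capture("top");im=c["color"];hsv=cv2.cvtColor(im,cv2.COLOR_BGR2HSV)
cv2.imwrite("pics/t6.png",cv2.resize(im[150:320,240:480],None,fx=3.3,fy=3.3,interpolation=cv2.INTER_CUBIC))
r=np.zeros(im.shape[:2],np.uint8);r[185:215,245:372]=1
m=((hsv[...,1]<80)&(hsv[...,2]>60)&(r>0)).astype(np.uint8)*255
print(rects(c,m,22))
c=capture("wrist");cv2.imwrite("pics/w6.png",c["color"])
c=capture("side");cv2.imwrite("pics/s6.png",cv2.resize(c["color"][150:390,240:480],None,fx=2.4,fy=2.4,interpolation=cv2.INTER_CUBIC))
E
```

```text
[(608.5, -95.2, 55.5, 34.6, 89.6), (609.0, -38.3, 47.6, 34.5, 89.6), (609.4, 15.8, 44.9, 34.5, 89.6), (611.1, 68.5, 44.8, 31.9, 89.6), (611.6, 129.1, 44.8, 31.8, 89.6)]
```

View pics/t6.png

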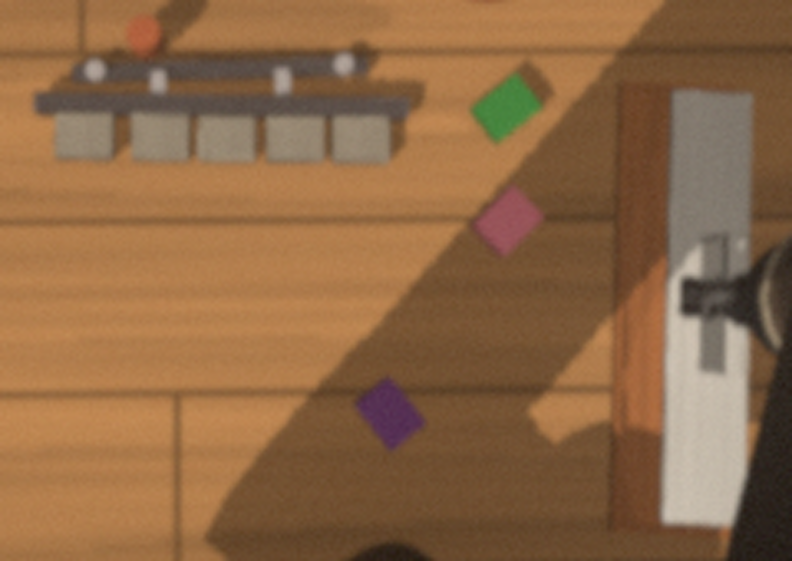

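View pics/w6.png

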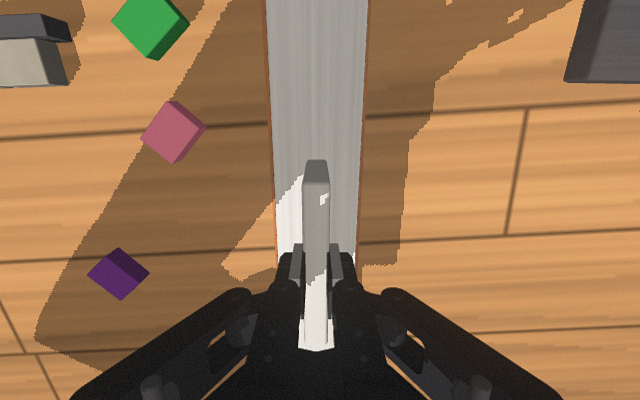

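View pics/s6.png

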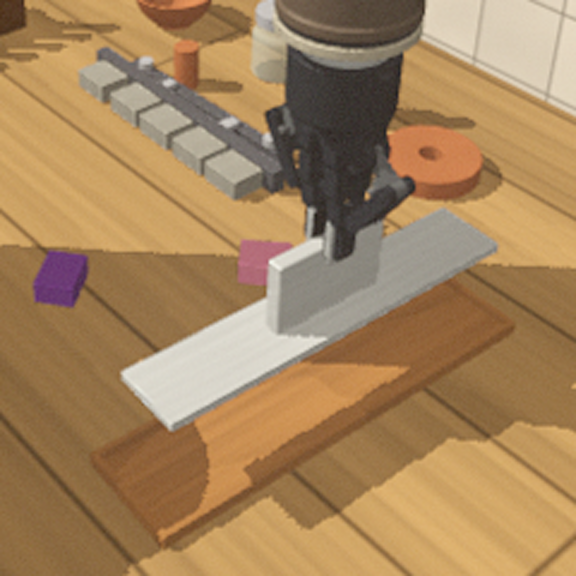

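```bash
python3 -m crank '[[[0,-0.02,0.5,0,0,0,1],[0,-0.02,1,0,0,0,1],[0,-0.02,1.5,0,0,0,1],[0,-0.02,1.7,0,0,0,1],[0,-0.02,1.8,0,0,0,1],[0,-0.02,1.9,0,0,0,1],[0,-0.02,2,0,0,0,1],[0,-0.02,2.03,0,0,0,1],[0,-0.02,2.03,0,0,0,1]]]' >/dev/null&& python3 g.py '[477,-340,37,-93.5]'
```

```text
t 20.9 pos [ 476.7 -339.3   38.8] phi -93.33 tilt [-0.e+00 -1.e-04 -1.e+00] F [-0.01 -0.34 -4.23] M [ 0.001  0.019 -0.039] w 10.7
[0.009, 0.016, 0.046] [0.001, 0.0, 0.028]
```

```bash
python3 -m crank '[[[0,0.015,0.02,0,0,0.03,1],[0,0.015,0.04,0,0,0.03,1],[0,0.015,0.055,0,0,0.03,1],[0,0.015,0.055,0,0,0.03,1]]]' >/dev/null&& python3 g.py; python3 - <<'E'
from h import *
c=capture("side");cv2.imwrite("pics/s7.png",cv2.resize(c["color"][220:390,260:480],None,fx=3,fy=3,interpolation=cv2.INTER_CUBIC))
E
```

```text
t 21.3 pos [ 476.7 -340.2   36.9] phi -93.51 tilt [ 2.e-04 -5.e-04 -1.e+00] F [-2.18 -1.45  1.08] M [-0.227  0.259 -0.004] w 11.4
```

View pics/s7.png

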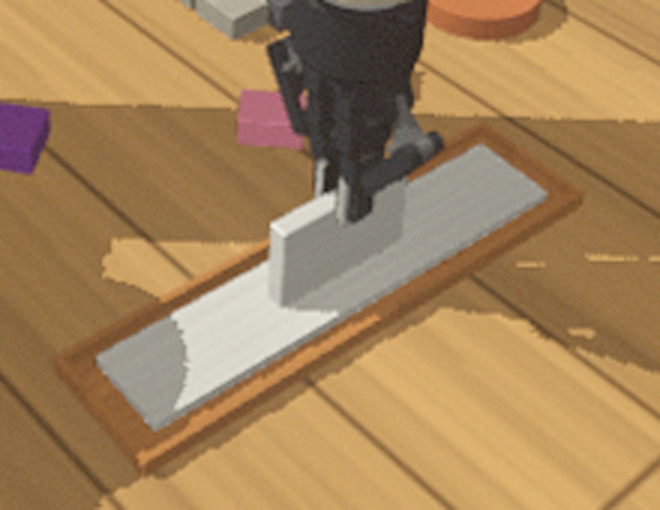

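The ruler is seated: it sits inside the rim on all sides, and Fz went from −4 to +1. Now release and rise.

```bash
python3 -m crank '[[[0,0,0,0,0,0,0.5],[0,0,0,0,0,0,0.3],[0,0,0,0,0,0,0.2],[0,0,0,0,0,0,0.2],[0,0,0,0,0,0,0.2]]]' 20 && python3 -m crank '[[[0,0,-0.3,0,0,0,0.2],[0,0,-1,0,0,0,0.2],[0,0,-2,0,0,0,0.2],[0,0,-3,0,0,0,0.2],[0,0,-4.6,0,0,0,0.2],[0,0,-4.6,0,0,0,0.2],[0,0,-4.6,0,0,0,0.2],[0,0,-4.6,0,0,0,0.2],[0,0,-4.6,0,0,0,0.2]]]' && python3 - <<'E'
from m import *
c=capture("wrist");im=c["color"];cv2.imwrite("pics/w8.png",im)
hsv=cv2.cvtColor(im,cv2.COLOR_BGR2HSV)
r=np.zeros(im.shape[:2],np.uint8);r[10:290,275:362]=1
m=((hsv[...,1]<70)&(r>0)).astype(np.uint8)*255
print("ruler z12",rects(c,m,12,500))
c=capture("top");cv2.imwrite("pics/t8.png",c["color"])
c=capture("side");cv2.imwrite("pics/s8.png",c["color"])
E
python3 g.py
```

```text
clock: 21.85
position: [476.8, -340.2, 36.9]
tool_rot: [3.14, -0.096, 0.001]
contact_force: [-0.5, -0.9, 0.4]
width: 68.5
clock: 22.75
position: [476.0, -339.5, 219.7]
tool_rot: [-3.139, 0.096, 0.002]
contact_force: [0.0, 0.5, -1.3]
width: 68.4
ruler z12 [(476.7, -340.0, 60.2, 318.5, 86.4)]
t 22.9 pos [ 476.2 -339.7  219.7] phi -93.51 tilt [-1.4e-03  8.0e-04 -1.0e+00] F [ 0.61  0.28 -0.05] M [-0.009  0.002  0.   ] w 67.8
```

View pics/w8.png

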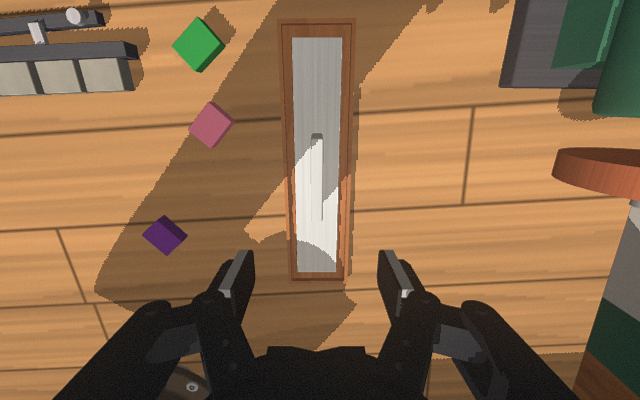

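View pics/s8.png

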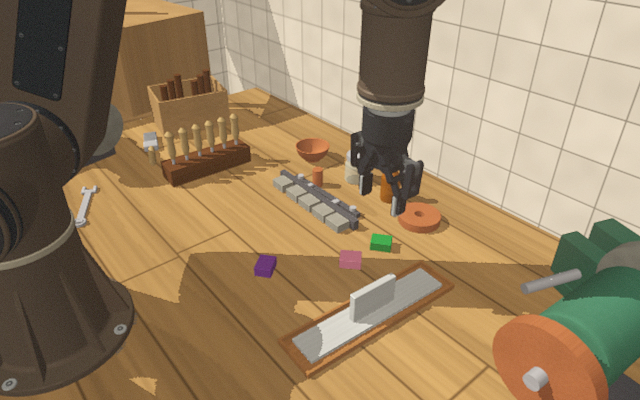

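```bash
python3 -c "
from rig import close_job;print(close_job())"
```

```text
the job is handed in; nothing more can be done
None
```

The job is done and handed in at about 23 s of the 72 s allowed; no verdict was given.

**Pressing:** I took the straightedge by its rib and pushed the five stones to the bar. The image fit showed the bar turned about 0.02 rad, and the row met it with the tool at x ≈ 563.5 mm. I held about 12–13 N for well over a second, as measured at the wrist; the bar gets slightly less because of friction. The turning moment about the vertical stayed near zero. Rocking the tool 0.3° either way was resisted in both directions, which points to contact on both sides of the middle. The highest force I read was 12.9 N, but I only had readings between moves, not during them.

**Last checks:**
- **Straightedge:** it lies inside the tray rim at (476.7, −340.0) mm, about 1–2 mm from the tray's middle by my measurement. It is released, and the tool hangs clear above it.
- **Stones:** they look straight and square against the bar. The top-view fit puts each within about 1 mm of the bar's line. That fit gave a slightly smaller slope for the row (0.014) than for the bar (0.02), and shadow and coarse pixels blurred it.
- **Other things on the bench:** the look-alikes and bystanders show no visible movement in the pictures; I did not measure them again.

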